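# Uncap the slim gas cylinder, thread hand unknown

## Task

Two small grey gas cylinders of equal height stand on the kitchen worktop; take the screw cap off the slimmer one. Nobody remembers whether its thread is right- or left-handed, so find out by trying which way it loosens, and lift it off. Finish with the cap held still in the gripper, level and well clear above the neck it came from (about 7 cm higher than it was); leave the wider cylinder's cap alone and do not push the mug, bowl or spanner about.

Things in the scene. Friction and masses are not known exactly. Their poses are not given: they have to be found in the camera images.
- slim_cylinder: The slimmer grey gas cylinder, 88 mm in diameter. Shoulder at 100 mm, neck's top at 130 mm. Same paint and height as the other one; stands on the worktop and does not move. Origin at the centre of its underside, z up. Brass neck on top.
- slim_cylinder_neck (a point): Centre of the top of the slim cylinder's brass neck, 130 mm above the worktop, hidden inside the cap, 20 mm above the cap's origin; a freed cap rises 20 mm to clear it. Its short three-start thread is of UNKNOWN HAND: it loosens anticlockwise or clockwise seen from above, at random each time, and nothing outside shows which. Axes as the world's.
- slim_cap: Loose round black ribbed cap on the slim cylinder: 48 mm across, 34 mm high, 90 g. Origin at the centre of its lower rim, z up. Turned the wrong way it hits a stop within 2-10 deg; the right way it turns freely and level, is free to lift after 42-50 deg, and hits an end stop at 68-76 deg, still free. Until free it cannot be pulled off (1.5 mm play). Forced, the fingers slip.
- wide_cylinder: The wider grey gas cylinder, 118 mm in diameter. Shoulder at 100 mm, neck's top at 130 mm. To be left alone. Same paint and height as the other one; stands on the worktop and does not move. Origin at the centre of its underside, z up. Brass neck on top.
- wide_cap: Loose round black ribbed cap on the wide cylinder: 48 mm across, 34 mm high, 90 g. Origin at the centre of its lower rim, z up. Looks just like the slim cylinder's cap. To be left alone.
- wide_cap_rim (a point): Point on the rim of the wide cylinder's cap, at its top edge; shows whether that cap was turned.
- mug: Beige mug, 80 mm across, 90 mm high, handle to its +y; bystander. Origin at the centre of its underside.
- bowl: Dark wooden bowl, 130 mm across, 50 mm high; bystander. Origin at the centre of its underside.
- spanner: Steel spanner 170 mm long lying flat along its own x; bystander. Origin at its middle, underneath.

How it is judged:
On the way:
1. the slim cylinder's cap is off its neck, in the fingers (z of slim_cap in the frame of slim_cylinder_neck above 0.003 m and contact force between the fingers and slim_cap above 1 N), for 0.1 s.
At the end, for the whole second after the job is handed in: The slim cylinder's cap is in the fingers, still, level within 20 degrees, its rim over 30 mm above the neck's top, off the cylinder and within 120 mm of the neck's axis; the wide cap has neither moved 12 mm nor turned (rim point under 14 mm) (z of slim_cap in the frame of slim_cylinder_neck above 0.03 m and contact force between the fingers and slim_cap above 1 N and contact force between slim_cap and slim_cylinder below 0.05 N and angle between slim_cap's own z axis and vertical below 0.35 rad and height (world z) of slim_cap above 0.16 m and linear speed of slim_cap below 0.03 m/s and horizontal distance between slim_cap and slim_cylinder_neck below 0.12 m and distance of wide_cap from where it was at the start of the episode below 0.012 m and distance of wide_cap_rim from where it was at the start of the episode below 0.014 m); the arm keeps its last pose, push and grip.
It fails at once if the wide cylinder's cap was moved or turned (distance of wide_cap from where it was at the start of the episode above 0.012 m or distance of wide_cap_rim from where it was at the start of the episode above 0.014 m).
It fails at once if mug, bowl or spanner pushed about (over 30 mm) (distance of any of mug, bowl, spanner from where it was at the start of the episode above 0.03 m).
It fails at once if the slim cap was dropped to the worktop (height (world z) of slim_cap below 0.09 m).
It also fails if it takes over 35 s, if anything falls off the work surface, if the arm or the gripper's body presses on something with over 40 N, if the wrist force passes 120 N, or if a joint passes its speed limit or range.

## Robot

A 7-joint arm with a two-finger parallel gripper is mounted at the origin on the work surface. World frame = base frame: x ahead of the robot, y to its left, z up, the work surface at z = 0. Lengths are in m, angles in rad, forces in N, time in s.
With the tool pointing down it reaches from about 0.4 to 0.85 m from the base axis. Payload 10.4 kg.
Tool frame: the origin (TCP) lies on the mounting face of the last link; the fingertips stand 173 mm ahead of it and the grasp point (between the pads) lies 155 mm ahead of it (robot.grasp_offset is the distance from the TCP to the grasp point, in m); z points along the fingers, y is the line along which they close (so a half turn about z gives the same grasp; the last joint's range is limited). The gripper opens to 85 mm and grips with 20 to 120 N. Pads are 22 mm wide; open, the fingers measure 114 mm over their backs; the gripper's body (76 mm by 85 mm) begins 54 mm behind the grasp point. The pads swing forward as they close: fully open they stand 13 mm farther back than shut.
Start: joints at [-1.328, 0.332, -0.065, 1.46, 0.022, 1.35, -0.088], TCP at [0.164, 0.603, 0.405] pointing down, gripper open.
Joint ranges: [-2.6, 2.6], [-0.5, 2.12], [-1.47, 1.34], [0.16, 2.42], [-1.27, 4.41], [0.06, 2.06], [-2.6, 2.6]. Speed limits (rad/s): [2.22, 2.22, 2.79, 2.79, 3.14, 3.14, 3.14].

## Interface

Orientations are given as a unit quaternion [w, x, y, z].
In Python, from plant import robot, viewer, status gives the robot as it stands (robot), with the cameras (viewer) and the readings (status).
- The arm moves only by the shell command python3 steer.py 'ROWS' [OPENING]. ROWS is a JSON list of rows, 1 to 5 of them, each an object with the fields xyz (a list: dx, dy, dz in m), rz (a turn about the tool's z in rad); a field left out counts as zero; each row shifts and turns the commanded pose from where the row before left it, along the tool's axes as they then stand; what a row does not reach is not made up. A row lasts 1/12 s, in which the tool goes at most 0.0417 m and 0.125 rad, less where a joint would pass 70% of its speed; a pose out of reach is approached as far as the arm can. OPENING is the finger opening in m, set as the command begins (- or left out keeps the last). The fingers move at their own pace and stop on an object; the grip force is fixed at half the most. Time passes only in rows, so rows that do not move let the fingers close. It prints the time, the measured TCP pose, the force, the opening and the grip force at its end. Input that does not fit is refused with a message, and nothing moves.
- status.read_state(): the state, without advancing time (a new reading comes with each control period).
- viewer.camera(name): name is "scene" or "top" or "wrist"; returns a dict with "pixels" (420x560x3 uint8, red, green, blue), "fov_y" (degrees; the focal length in pixels is half the picture's height over the tangent of half this angle, whatever the lens; pixels are square), "cx", "cy" (the principal point, pixels), "distortion" ([k1, k2, p1, p2, k3] as OpenCV has them; the pictures are not rectified), "R" (3x3) and "t" (3): a world point X has camera coordinates R X + t; the wrist camera has in their place "T_tool_cam" (4x4, takes a point from camera to tool coordinates, whose origin is the TCP and whose axes are the flange's). Camera axes: x right, y down, z forward; pixel columns grow to the right and rows downward; lengths in m; the calibration is good to about 2 mm. A picture is of the moment at which its call begins: read the wrist's pose just before it. There is no depth.
- robot.finish_job(): hands the job in; it is judged then, once.
The state is a dict: "clock": time; "qpos": joint angles; "qvel": joint speeds; "joint_efforts": joint torques, N m; "position": TCP position; "ee_rot": TCP orientation; "ft_force": force on the tool from outside, world axes, zero at the start; "moment": the same for the moment, N m; "grip_width": finger opening in m; "gripper_force": force on a finger pad.
Only numpy, scipy, OpenCV 4.12 (cv2) and the standard library are available. Lean on these libraries where they do the work, as an engineer would, in place of code of your own. Each camera call takes 0.05 s, during which the arm holds its last target. There are 200 camera calls.

## Working session

There is one attempt and no reset: what is moved stays moved. The work goes in short steps, Python scripts to look and compute and a shell command to move; the robot and the scene stay as the last step left them, time stands still between calls to the robot, and variables do not carry over. Pictures are saved under pics/ and viewed, at most 10 in all, crops included, and the job is handed in when it is done.

```bash
mkdir -p pics; ls; python3 - <<'E'
from plant import robot, viewer, status
import cv2,numpy as np
s=status.read_state();print(s['clock'],s['position'],s['ee_rot'],s['grip_width'])
ims=[]
for n in("top","scene"):
    c=viewer.camera(n);cv2.imwrite(f"pics/{n}.png",c["pixels"][:,:,::-1]);np.savez(f"pics/{n}.npz",**c)
    print(n,c["fov_y"],c["R"],c["t"])
E
```

```text
pics
plant.py
steer.py
0.0 [0.16414853 0.60292228 0.40391123] [-6.20539536e-05  1.32522123e-01  9.91179793e-01 -7.08127902e-04] 0.08571351792671764
top 57.42835689844791 [[-0.02485907 -0.99952706  0.01810188]
 [-0.98105117  0.02091118 -0.19261705]
 [ 0.19214743 -0.02254715 -0.98110702]] [0.07124142 0.58075209 0.83277484]
scene 45.91285989060705 [[ 0.79827067  0.60202694 -0.01809696]
 [ 0.37347401 -0.51834148 -0.76931091]
 [-0.4725263   0.60735959 -0.63861822]] [-0.49743031 -0.08362699  1.40797973]
```

View pics/top.png

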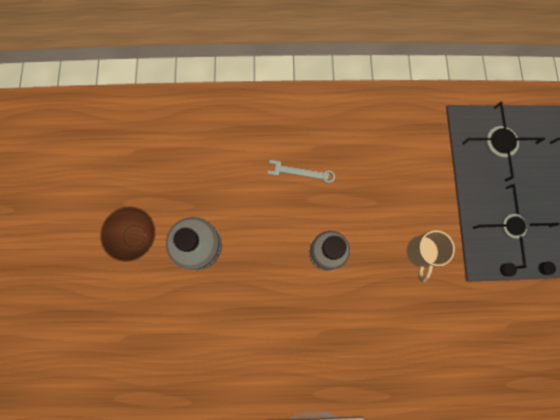

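View pics/scene.png

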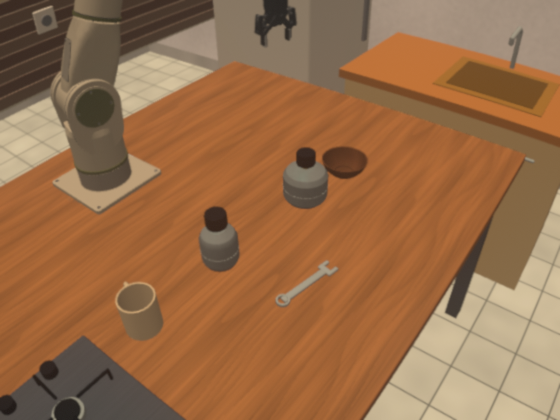

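The top view shows the slim cylinder's cap near (334,247), with the mug to its right at (432,248). The wide cylinder's cap is near (186,239). In the scene view the slim cap is at about (216,219).

```bash
cat > h.py <<'E'
import cv2,numpy as np
def ray(c,uv):
    f=210/np.tan(np.radians(float(c["fov_y"]))/2)
    K=np.array([[f,0,float(c["cx"])],[0,f,float(c["cy"])],[0,0,1]])
    p=cv2.undistortPoints(np.array([[uv]],float),K,np.array(c["distortion"],float))[0,0]
    R,t=np.array(c["R"]),np.array(c["t"])
    return -R.T@t, R.T@np.array([p[0],p[1],1])
def onz(c,uv,z):
    o,d=ray(c,uv); return o+d*(z-o[2])/d[2]
E
python3 - <<'E'
from h import *
P={"top":[(334,247,25),(186,239,25)],"scene":[(216,219,25),(306,158,25)]}
for n in P:
    c=np.load(f"pics/{n}.npz");g=c["pixels"].max(2)
    for u,v,r in P[n]:
        m=(g<62).astype(np.uint8)
        k,l,st,ce=cv2.connectedComponentsWithStats(m)
        i=min((i for i in range(1,k) if st[i,4]>60),key=lambda i:np.hypot(*(ce[i]-(u,v))))
        print(n,st[i],ce[i],onz(c,ce[i],.127).round(4), g[v,u])
E
python3 - <<'E'
from plant import robot, viewer, status
s=status.read_state()
from scipy.spatial.transform import Rotation as R
q=s['ee_rot'];print(R.from_quat([q[1],q[2],q[3],q[0]]).as_matrix().round(3),s['qpos'])
E
```

```text
top [322 236  24  23 418] [333.48325359 247.28708134] [ 0.4881 -0.0433  0.127 ] 53
top [174 228  25  24 452] [185.82964602 239.31637168] [0.5118 0.2659 0.127 ] 44
scene [206 208  21  23 400] [215.575 219.2  ] [ 0.49   -0.0454  0.127 ] 58
scene [297 149  18  19 283] [305.38515901 157.78798587] [0.5135 0.2613 0.127 ] 53
[[-0.965  0.263 -0.   ]
 [ 0.263  0.965 -0.001]
 [-0.    -0.001 -1.   ]] [-1.32761247  0.33280496 -0.06473356  1.4608488   0.02161298  1.34988692
 -0.08851693]
```

```bash
python3 steer.py '[{"xyz": [-0.04, -0.007, 0], "rz": 0.0735}, {"xyz": [-0.04, -0.007, 0], "rz": 0.0735}, {"xyz": [-0.04, -0.007, 0], "rz": 0.0735}, {"xyz": [-0.04, -0.007, 0], "rz": 0.0735}, {"xyz": [-0.04, -0.007, 0], "rz": 0.0735}]' 0.085
python3 steer.py '[{"xyz": [-0.04, -0.007, 0], "rz": 0.0735}, {"xyz": [-0.04, -0.007, 0], "rz": 0.0735}, {"xyz": [-0.04, -0.007, 0], "rz": 0.0735}, {"xyz": [-0.04, -0.007, 0], "rz": 0.0735}, {"xyz": [-0.04, -0.007, 0], "rz": 0.0735}]'
python3 steer.py '[{"xyz": [-0.04, -0.007, 0], "rz": 0.0735}, {"xyz": [-0.04, -0.007, 0], "rz": 0.0735}, {"xyz": [-0.04, -0.007, 0], "rz": 0.0735}, {"xyz": [-0.04, -0.007, 0], "rz": 0.0735}, {"xyz": [-0.04, -0.007, 0], "rz": 0.0735}]'
cat >> h.py <<'E'
def go(target):
    from plant import robot, viewer, status
    from scipy.spatial.transform import Rotation as R
    s=status.read_state();q=s['ee_rot'];M=R.from_quat([q[1],q[2],q[3],q[0]]).as_matrix()
    print('clk',s['clock'],'pos',s['position'].round(4) if hasattr(s['position'],'round') else s['position'],'tool delta',(M.T@(np.array(target)-s['position'])).round(4),'yaw of y',np.arctan2(M[1,1],M[0,1]).round(4),'z',M[:,2].round(4),'qpos',np.round(s['qpos'],3),'gw',s['grip_width'])
E
python3 -c "
from h import *;go([.489,-.0445,.36])"
```

```text
clock: 0.52
position: [0.334, 0.49, 0.4042]
ee_rot: [-0.0, 0.313, 0.95, -0.0]
ft_force: [0.8, 1.1, 0.2]
grip_width: 0.0851
gripper_force: 0.0
clock: 0.93
position: [0.4503, 0.3248, 0.4043]
ee_rot: [-0.0, 0.482, 0.876, -0.0]
ft_force: [0.7, 0.5, 0.9]
grip_width: 0.0851
gripper_force: 0.0
clock: 1.35
position: [0.4994, 0.1289, 0.4044]
ee_rot: [-0.0, 0.634, 0.774, -0.0]
ft_force: [1.3, 0.4, 0.1]
grip_width: 0.0849
gripper_force: 0.0
clk 1.35 pos [0.4994 0.1289 0.4044] tool delta [-0.168  -0.0444  0.0444] yaw of y 0.1986 z [-3.e-04 -1.e-04 -1.e+00] qpos [-0.729  0.083  0.413  1.767 -0.035  1.299 -0.109] gw 0.08486769164685687
```

```bash
python3 steer.py '[{"xyz": [-0.04, -0.007, 0.01], "rz": 0.07}, {"xyz": [-0.04, -0.006, 0.01], "rz": 0.07}, {"xyz": [-0.03, -0.006, 0.01], "rz": 0.07}, {"xyz": [-0.02, 0, 0], "rz": 0.04}, {}]'
python3 steer.py '[{}, {}]'
python3 -c "
from h import *;go([.489,-.0445,.36])
from plant import robot, viewer, status
c=viewer.camera('wrist');cv2.imwrite('pics/w1.png',c['pixels'][:,:,::-1]);np.savez('pics/w1.npz',**c);print(c['T_tool_cam'])
s=status.read_state();np.savez('pics/s1.npz',p=s['position'],q=s['ee_rot'])"
```

```text
clock: 1.77
position: [0.4951, -0.0045, 0.3747]
ee_rot: [0.0, 0.726, 0.687, -0.0]
ft_force: [0.5, -0.3, 0.7]
grip_width: 0.0847
gripper_force: 0.0
clock: 1.93
position: [0.4958, 0.0013, 0.3751]
ee_rot: [-0.0, 0.723, 0.691, 0.0]
ft_force: [0.2, -0.6, -0.6]
grip_width: 0.0851
gripper_force: 0.0
clk 1.9333 pos [0.4958 0.0013 0.3751] tool delta [-0.046  -0.0048  0.0151] yaw of y -0.0448 z [ 5.e-04  6.e-04 -1.e+00] qpos [-0.601  0.054  0.529  1.861 -0.03   1.234 -0.108] gw 0.08514813870939987
[[ 4.25210403e-04 -9.59212979e-01 -2.82684063e-01  7.32477689e-02]
 [ 9.99999898e-01  3.64877001e-04  2.66076565e-04  5.55201837e-04]
 [-1.52079181e-04 -2.82684147e-01  9.59213037e-01  3.12891246e-02]
 [ 0.00000000e+00  0.00000000e+00  0.00000000e+00  1.00000000e+00]]
```

View pics/w1.png

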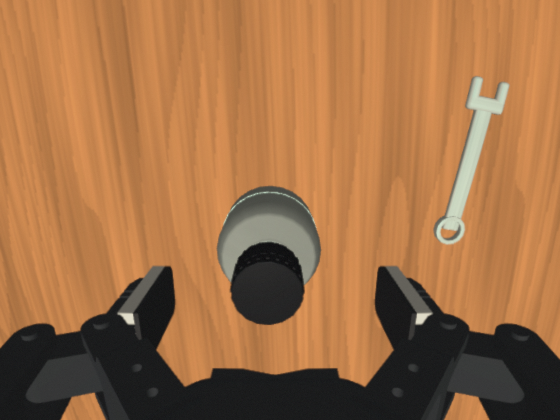

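The wrist view shows the cap's top face centred near (267,290), about 71 px across. The fingers are open either side at (150,300) and (400,300).

```bash
cat >> h.py <<'E'
def wristpt(c,s,uv,z):
    from scipy.spatial.transform import Rotation as R
    q=s['q'];M=np.eye(4);M[:3,:3]=R.from_quat([q[1],q[2],q[3],q[0]]).as_matrix();M[:3,3]=s['p']
    W=np.linalg.inv(M@c['T_tool_cam']);d={k:c[k] for k in ('fov_y','cx','cy','distortion')};d['R']=W[:3,:3];d['t']=W[:3,3]
    return onz(d,uv,z)
E
python3 - <<'E'
from h import *
c=np.load('pics/w1.npz');s=np.load('pics/s1.npz')
for uv in((267.5,290),(232,290),(303,290),(267.5,324)):print(wristpt(c,s,uv,.144).round(4))
E
```

```text
[ 0.4902 -0.0387  0.144 ]
[ 0.4672 -0.0377  0.144 ]
[ 0.5131 -0.0397  0.144 ]
[ 0.4889 -0.0645  0.144 ]
```

```bash
python3 steer.py '[{"xyz": [-0.03, -0.004, 0.01]}, {"xyz": [-0.014, 0, 0.03]}, {}, {}]'
python3 -c "
from h import *;go([.4895,-.042,.282])
from plant import robot, viewer, status
s=status.read_state();c=viewer.camera('wrist');cv2.imwrite('pics/w2.png',c['pixels'][:,:,::-1])
S=dict(p=s['position'],q=s['ee_rot'])
np.savez('pics/s2.npz',**S);np.savez('pics/w2.npz',**c)
"
```

```text
clock: 2.32
position: [0.4893, -0.0431, 0.334]
ee_rot: [-0.001, 0.723, 0.69, -0.001]
ft_force: [0.4, 0.6, 0.8]
grip_width: 0.0852
gripper_force: 0.0
clk 2.3167 pos [ 0.4893 -0.0431  0.334 ] tool delta [0.0011 0.0003 0.052 ] yaw of y -0.0465 z [-2.2e-03 -3.0e-04 -1.0e+00] qpos [-0.545  0.087  0.572  1.924 -0.051  1.147 -0.   ] gw 0.0852264225248001
```

View pics/w2.png

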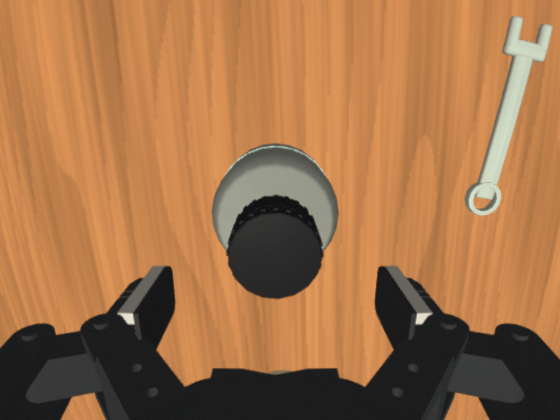

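The cap's top face now spans columns 228–323, with its bottom edge at row 298 and its centre near (275,254).

```bash
python3 - <<'E'
from h import *
c=np.load('pics/w2.npz');s=np.load('pics/s2.npz')
for uv in((275.5,254),(228,254),(323,254),(275.5,298),(275.5,210)):print(wristpt(c,s,uv,.144).round(4))
E
```

```text
[ 0.4901 -0.0402  0.144 ]
[ 0.4665 -0.0392  0.144 ]
[ 0.5137 -0.0413  0.144 ]
[ 0.489 -0.065  0.144]
[ 0.4911 -0.0174  0.144 ]
```

```bash
python3 steer.py '[{"xyz": [0.0015, 0.0005, 0.02]}, {"xyz": [0, 0, 0.02]}, {"xyz": [0, 0, 0.012]}, {}, {}]'
python3 steer.py '[{}, {}, {}, {}, {}]' 0.03
python3 steer.py '[{}, {}, {}]'
python3 -c "
from h import *;go([.490,-.0413,.282])
from plant import robot, viewer, status
print(status.read_state()['moment'])"
```

```text
clock: 2.78
position: [0.4905, -0.0412, 0.2835]
ee_rot: [0.0, 0.723, 0.691, 0.0]
ft_force: [0.4, 0.4, 1.5]
grip_width: 0.085
gripper_force: 0.0
clock: 3.2
position: [0.4903, -0.0423, 0.2839]
ee_rot: [0.0, 0.724, 0.69, 0.001]
ft_force: [-3.4, 0.9, 8.8]
grip_width: 0.0464
gripper_force: 60.1
clock: 3.45
position: [0.4903, -0.0424, 0.2839]
ee_rot: [0.0, 0.724, 0.69, 0.001]
ft_force: [-3.0, 0.4, 8.1]
grip_width: 0.0464
gripper_force: 60.1
clk 3.45 pos [ 0.4903 -0.0424  0.2839] tool delta [ 0.001  -0.0004  0.0019] yaw of y -0.0475 z [ 0.0013  0.001  -1.    ] qpos [-0.531  0.155  0.57   1.977 -0.098  1.035  0.036] gw 0.04643711758724191
[ 0.18907627  0.63635751 -0.12353144]
```

Gripped. Trying anticlockwise first (negative about the downward tool z), watching the moment.

```bash
for i in 1; do python3 steer.py '[{"rz": -0.05}, {"rz": -0.05}, {"rz": -0.05}, {"rz": -0.05}, {}]' ; done
python3 -c "
from h import *;go([.490,-.0413,.282])
from plant import robot, viewer, status
print(status.read_state()['moment'])"
```

```text
clock: 3.87
position: [0.4894, -0.0423, 0.2839]
ee_rot: [-0.002, 0.651, 0.759, 0.0]
ft_force: [-12.3, 3.5, 17.3]
grip_width: 0.0463
gripper_force: 61.9
clk 3.8667 pos [ 0.4894 -0.0423  0.2839] tool delta [0.0009 0.0007 0.0019] yaw of y 0.1533 z [-0.0019  0.0027 -1.    ] qpos [-0.513  0.153  0.551  1.977 -0.096  1.038  0.235] gw 0.04627121668011331
[ 0.77990604  2.54200754 -1.18346512]
```

```bash
m(){ python3 -c "
from h import *;go([.490,-.0413,.282])
from plant import robot, viewer, status
print(status.read_state()['moment'])"; }
python3 steer.py '[{"rz": 0.05}, {"rz": 0.05}, {}, {}]'; m
python3 steer.py '[{"rz": 0.05}, {"rz": 0.05}, {"rz": 0.05}, {}]'; m
```

```text
clock: 4.2
position: [0.4898, -0.0422, 0.2839]
ee_rot: [-0.001, 0.688, 0.725, 0.0]
ft_force: [-8.9, 3.2, 14.0]
grip_width: 0.0465
gripper_force: 60.7
clk 4.2 pos [ 0.4898 -0.0422  0.2839] tool delta [0.0009 0.0003 0.0019] yaw of y 0.052 z [-6.0e-04  1.6e-03 -1.0e+00] qpos [-0.523  0.154  0.561  1.977 -0.097  1.037  0.134] gw 0.04654895793052175
[ 0.40719665  1.74951993 -0.14974209]
clock: 4.53
position: [0.4904, -0.0423, 0.2839]
ee_rot: [0.0, 0.742, 0.671, 0.001]
ft_force: [-1.1, 0.5, 6.7]
grip_width: 0.0466
gripper_force: 60.3
clk 4.5333 pos [ 0.4904 -0.0423  0.2839] tool delta [ 0.001  -0.0006  0.0019] yaw of y -0.1006 z [ 1.9e-03  8.0e-04 -1.0e+00] qpos [-0.536  0.155  0.576  1.977 -0.099  1.034 -0.016] gw 0.046607890177704996
[ 0.10763032  0.30086714 -0.04997001]
```

```bash
m(){ python3 -c "
from h import *;go([.490,-.0413,.282])
from plant import robot, viewer, status
print(status.read_state()['moment'])"; }
python3 steer.py '[{"rz": 0.1}, {"rz": 0.1}, {"rz": 0.1}, {}, {}]'; m
python3 steer.py '[{"rz": 0.1}, {"rz": 0.1}, {"rz": 0.1}, {}, {}]'; m
```

```text
clock: 4.95
position: [0.4905, -0.0425, 0.284]
ee_rot: [0.0, 0.833, 0.553, 0.001]
ft_force: [-0.8, -0.5, 6.9]
grip_width: 0.0466
gripper_force: 60.4
clk 4.95 pos [ 0.4905 -0.0425  0.284 ] tool delta [ 0.0009 -0.001   0.002 ] yaw of y -0.3983 z [ 2.1e-03  5.0e-04 -1.0e+00] qpos [-0.563  0.157  0.606  1.978 -0.105  1.034 -0.308] gw 0.046611045685462545
[-0.04189744  0.25106107 -0.05394808]
clock: 5.37
position: [0.4907, -0.0425, 0.284]
ee_rot: [0.0, 0.906, 0.423, 0.001]
ft_force: [-0.1, -0.7, 5.1]
grip_width: 0.0468
gripper_force: 60.5
clk 5.3667 pos [ 0.4907 -0.0425  0.284 ] tool delta [ 0.0005 -0.0013  0.002 ] yaw of y -0.6981 z [ 2.7e-03  4.0e-04 -1.0e+00] qpos [-0.591  0.16   0.637  1.979 -0.111  1.034 -0.601] gw 0.04679593762871889
[-0.10117483 -0.07726603 -0.00127507]
```

Clockwise turns freely, with almost no moment. I'll carry on that way, then try a small lift.

```bash
m(){ python3 -c "
from h import *;go([.490,-.0413,.282])
from plant import robot, viewer, status
print(status.read_state()['moment'])"; }
python3 steer.py '[{"rz": 0.1}, {"rz": 0.1}, {"rz": 0.1}, {"rz": 0.05}, {}]'; m
python3 steer.py '[{"xyz": [0, 0, -0.002]}, {"xyz": [0, 0, -0.002]}, {}, {}]'; m
```

```text
clock: 5.78
position: [0.4907, -0.0425, 0.284]
ee_rot: [0.0, 0.966, 0.257, 0.001]
ft_force: [0.2, -0.9, 5.4]
grip_width: 0.0462
gripper_force: 60.5
clk 5.7833 pos [ 0.4907 -0.0425  0.284 ] tool delta [-0.     -0.0014  0.002 ] yaw of y -1.0509 z [ 2.8e-03  4.0e-04 -1.0e+00] qpos [-0.625  0.163  0.675  1.98  -0.119  1.034 -0.946] gw 0.04623261762520484
[-0.12926743 -0.1628065  -0.04069286]
clock: 6.12
position: [0.4899, -0.0424, 0.2868]
ee_rot: [-0.0, 0.966, 0.259, 0.0]
ft_force: [0.7, -0.7, -1.1]
grip_width: 0.0465
gripper_force: 61.4
clk 6.1167 pos [ 0.4899 -0.0424  0.2868] tool delta [ 0.0007 -0.0009  0.0048] yaw of y -1.0472 z [ 1.e-04  3.e-04 -1.e+00] qpos [-0.626  0.158  0.675  1.978 -0.114  1.042 -0.947] gw 0.046534028088205115
[ 0.01469474 -0.00571734 -0.00648017]
```

The cap rose 2.8 mm, past the play, with about 1 N (its own weight) on the wrist. It's free, so I'll lift it.

```bash
python3 steer.py '[{"xyz": [0, 0, -0.006]}, {"xyz": [0, 0, -0.01]}, {"xyz": [0, 0, -0.01]}, {"xyz": [0, 0, -0.01]}, {"xyz": [0, 0, -0.01]}]'
python3 steer.py '[{"xyz": [0, 0, -0.01]}, {"xyz": [0, 0, -0.008]}, {"xyz": [0, 0, -0.004]}, {}, {}]'
python3 steer.py '[{}, {}, {}]'
python3 -c "
from h import *
from plant import robot, viewer, status
c=viewer.camera('scene');cv2.imwrite('pics/end.png',c['pixels'][:,:,::-1])"
```

```text
clock: 6.53
position: [0.4901, -0.0426, 0.3342]
ee_rot: [-0.0, 0.966, 0.259, 0.0]
ft_force: [0.4, 0.7, -0.0]
grip_width: 0.0468
gripper_force: 61.5
clock: 6.95
position: [0.4899, -0.0424, 0.3547]
ee_rot: [-0.0, 0.966, 0.259, 0.0]
ft_force: [-0.1, 0.6, -0.3]
grip_width: 0.0466
gripper_force: 61.5
clock: 7.2
position: [0.4898, -0.0424, 0.3543]
ee_rot: [-0.0, 0.966, 0.259, -0.0]
ft_force: [0.2, 0.2, -0.4]
grip_width: 0.0465
gripper_force: 61.5
```

View pics/end.png

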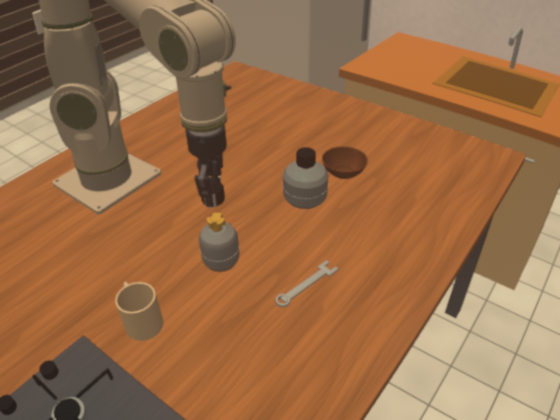

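The brass neck is bare at (216,221). The cap is held in the gripper above it, near (210,192), and nothing else has moved.

```bash
python3 -c "
from plant import robot, viewer, status
print(robot.finish_job())"
```

```text
the job is handed in; nothing more can be done
None
```

The slim cylinder's cap is off: it loosened clockwise (left-hand thread) and is held still in the gripper about 7 cm above where it sat. Nothing else moved in the final picture, and I handed the job in at about 7 s; no verdict came back.

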